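Load an end cup into the O-ring fitting nest

ROBOT

A 6-joint arm with a two-finger parallel gripper is mounted at the origin on the work surface; the furniture and walls round the work are solid. World frame = base frame: x ahead of the robot, y to its left, z up, the work surface at z = 0. Lengths are in m, angles in rad, forces in N, time in s.
With the tool pointing down it reaches from about 0.375 to 0.975 m from the base axis. Payload 3.8 kg.
Tool frame: the origin (TCP) lies midway between the tips of the shut fingers; the grasp point (between the pads) lies 19 mm behind it; z points along the fingers, y is the direction in which the jaws open and shut (so a half turn about z gives the same grasp; the last joint's range is limited). The gripper opens to 85 mm and grips with 20 to 120 N. Pads are 22 mm wide; open, the fingers measure 114 mm over their backs; the gripper's body (76 mm by 85 mm) begins 54 mm behind the grasp point. The pads swing forward as they close: fully open they stand 13 mm farther back than shut.
Start: joints at [-1.194, 0.264, 1.604, -0, 1.274, -0.037], TCP at [0.271, -0.618, 0.231] pointing down, gripper open.
Joint ranges: [-2.63, 2.63], [-0.94, 2.18], [0.31, 2.57], [-1.31, 4.45], [0, 2.66], [-2.55, 2.55]. Speed limits (rad/s): [2.57, 2.57, 3.14, 3.14, 3.14, 3.14].

INTERFACE

Orientations are given as a rotation vector (axis times angle).
In Python, from workcell import bot gives the robot as it stands. The module is installed in compiled form; this text tells all that it offers.
- The arm moves only by the tool play_rows, never from a script. Its argument "series" is a list of rows, each an object with "translation": the shift along the tool's x, y, z in m, a list of three; "spin": the turn about the tool's z in units of 5 degrees (1.0 is 5 degrees). In form: [{"translation": [dx, dy, dz], "spin": spin}, ...]. A call has 1 to 5 rows; each row shifts and turns the commanded pose from where the row before left it, along the tool's axes as they then stand; what a row does not reach is not made up. A row lasts 1/10 s, in which the tool goes at most 50 mm and 8.59 degrees, less where a joint would pass 70% of its speed; a pose out of reach is approached as far as the arm can. A call is refused whole if a number of a shift passes 0.05 or a number of a turn 1, either way. A call with a gripper value outside its range is refused whole. "jaw" is the gripper's target within -1 to 1 (fully open at 1, half-way at 0, shut at -1), set as the call begins (left out, the last holds). The fingers move at their own pace and stop on an object; "force" is the grip in N (left out, the last holds). Time passes only in rows, so rows that do not move let the fingers close. It gives the time, the measured TCP pose, the force and the opening at its end, in the units of the state.
- bot.read_state(): the state, without advancing time (a new reading comes with each control period).
- bot.read_camera(name): name is "side" or "top" or "wrist"; returns the picture (420x560x3 uint8, blue, green, red); there is no depth.
- bot.get_calibration(name): a dict with "fov_y" (degrees; the focal length in pixels is half the picture's height over the tangent of half this angle, whatever the lens; pixels are square), "cx", "cy" (the principal point, pixels), "R" (3x3) and "t" (3): a world point X has camera coordinates R X + t. Camera axes: x right, y down, z forward; pixel columns grow to the right and rows downward; lengths in m; the calibration is good to about 2 mm. A picture is of the moment at which its call begins: read the wrist's pose just before it. get_calibration takes no time and is no camera call; for the wrist camera it gives the pose at the moment of the call.
- bot.finish_job(): hands the job in, once; it reports no verdict.
The state is a dict: "time": time; "q": joint angles; "joint_vel": joint speeds; "joint_torque": joint torques, N m; "tool_pos": TCP position; "tcp_rot": TCP orientation; "wrist_force": force on the tool from outside, world axes, zero at the start; "torque": the same for the moment, N m; "width": opening from 0.0 (shut) to 1.0 (fully open).
Only numpy, scipy, OpenCV 4.12 (cv2) and the standard library are available. Lean on these libraries where they do the work, as an engineer would, in place of code of your own. Each camera call takes 0.05 s, during which the arm holds its last target. There are 200 camera calls.

TASK

Load the tall blue end cup into the O-ring fitting nest: push it along the bench with the fingertips, through the narrow gap between the two steel posts, until it sits home in the white V, then push the swing strap fully shut behind it. Never grip or lift the cup: it stays standing on the bench and is pushed gently. Leave everything else where it stands.

Things in the scene. Friction and masses are not known exactly. Their poses are not given: they have to be found in the camera images.
- cup: The end cup to load: tall blue moulded cup with its mouth up, 55.4 mm across its outside, 56 mm high, 20 to 40 g, standing loose on the bench. Push it on the outside: nothing can go into its mouth. Origin: centre of its underside, on the bench. It is round, so its yaw does not matter.
- nest: The O-ring fitting nest, fixed to the bench; its 6 mm high aluminium frame is open underneath, so the cup slides on the bench itself all the way in. Origin: on the bench, midway between the two steel guide posts. Its x axis is the way in (from the mouth towards the V), its y axis points to the post that carries the strap, z up. The frame lies outside y = +-36 mm, x from -10 to 88 mm, and is closed across the back behind x = 73 mm.
- free_post (a point): Axis of the post without the strap, at bench height, at the nest's y = -39.5 mm. Both posts are steel, 20 mm in diameter and 36 mm high, with their axes at the nest's y = +39.5 and -39.5 mm: the gap between them is 59 mm wide. A thin stop pin for the strap, 46 mm high, stands 12 mm past this post and 7.5 mm farther out. Axes as the nest's.
- nest_home (a point): Where the centre of the cup's underside lies when it sits home in the V: on the bench, on the nest's x axis, 42 mm past the line through the posts. Two white V walls, 40 mm high, at 45 degrees either side of the x axis, stop and centre the cup there. Axes as the nest's.
- strap (a joint): Swing angle of the strap, rad: 0 shut (across the gap, along the nest's -y from its pivot), larger = open, out of the mouth; starts 2.0 to 2.5. At angle t it points from the pivot along (-sin t, -cos t) in the nest's x, y. It stays where left (0.05 N m of friction); hard stop at 0. Shut, its bumper is 2 mm behind a cup that is home; it cannot shut on a cup that is still in the gap.
- strap_pivot (a point): Pivot of the strap, on top of the post at the nest's y = +39.5 mm, 43 mm above the bench (half-way up the strap). Axes as the nest's.
- strap_end (a point): Point in the dark steel strap under its black thumb knob, 74 mm from the pivot, 43 mm above the bench. The strap is 18 mm wide, from 38 to 48 mm above the bench, and ends 84 mm from the pivot; the knob, 16 mm in diameter, reaches to 64 mm. The side that leads when it shuts has a small bumper (3 mm proud, 39.5 mm from the pivot); push on the other side.
- cartridge_a: Cream filter cartridge standing upright, 45 mm across, 72 mm high. Bystander. Origin: centre of its underside.
- cartridge_b: A second cream filter cartridge like the first. Bystander.
- ring_a: Low blue moulded ring lying flat, 64 mm across, only 28 mm high (not the cup). Bystander.
- tin: Open round tin with black O-rings, 68 mm across, 22 mm high. Bystander.
- grease: Small grease bottle with a red pointed cap, 43 mm across, 139 mm high, standing. Bystander.
- bottle_a: Blue filter bottle standing upright at the back right, 63 mm across, 175 mm high. Bystander.
- bottle_b: A second blue filter bottle like the first. Bystander.
Things that resemble listed ones, but are neither listed nor needed, are in the scene too. What is meant by the cup is not red, and is the smaller of those in its own colour.

How it is judged:
By the outcome, as a careful person would: the job done as asked, in the order asked, and still so for the second after the job is handed in, with the robot touching nothing.
It also fails if it takes over 72 s, if anything falls off the work surface, if the arm or the gripper's body presses on something with over 40 N, if the wrist force passes 120 N, or if a joint passes its speed limit or range.

## Working session

There is one attempt and no reset: what is moved stays moved. The work goes in short steps, Python scripts to look and compute and a tool call to move; the robot and the scene stay as the last step left them, time stands still between calls to the robot, and variables do not carry over. Pictures are saved under pics/ and viewed, about 8 in all and at most 12, crops included, and the job is handed in when it is done.

Besides the shell and the picture viewer there is one more tool, called after "Emit:" as name(argument=value, ...) on one line, values as JSON. play_rows: Moves the arm, as the interface text tells. Its arguments: {"type":"object","properties":{"series":{"type":"array","items":{"type":"object","properties":{"translation":{"type":"array","items":{"type":"number"}},"spin":{"type":"number"}}}},"jaw":{"type":"number"},"force":{"type":"number"}},"required":["series"]}

```bash
mkdir -p pics; cat > h.py <<'E'
import numpy as np, cv2
from workcell import bot
def cal(n):
    c=bot.get_calibration(n); f=210/np.tan(np.radians(c["fov_y"])/2)
    return f,c["cx"],c["cy"],np.array(c["R"]),np.array(c["t"])
def ray(c,u,v,z):
    f,cx,cy,R,t=c; o=-R.T@t; d=R.T@np.array([(u-cx)/f,(v-cy)/f,1]); return o+d*(z-o[2])/d[2]
def proj(c,X):
    f,cx,cy,R,t=c; p=R@np.array(X)+t; return f*p[0]/p[2]+cx, f*p[1]/p[2]+cy
E
python3 - <<'E'
from h import *
for n in("top","side"):
    im=bot.read_camera(n); cv2.imwrite(f"pics/{n}0.png",im); c=bot.get_calibration(n); print(n,c, -np.array(c["R"]).T@np.array(c["t"]))
print(bot.read_state())
E
```

```text
top {'fov_y': 52.20256066254723, 'cx': 275.69692598306574, 'cy': 202.16368495882773, 'R': array([[-0.01702577, -0.99975381, -0.01422802],
       [-0.99116053,  0.01874855, -0.13133658],
       [ 0.131571  ,  0.01186615, -0.99123573]]), 't': array([-0.03734741,  0.53402603,  1.00375182])} [ 0.39660502 -0.0592611   1.06456044]
side {'fov_y': 45.9115294707956, 'cx': 282.98980535368173, 'cy': 217.93530658124212, 'R': array([[-0.94697188, -0.32130923,  0.00215405],
       [-0.16824165,  0.49011296, -0.8552684 ],
       [ 0.27374991, -0.81027753, -0.51818078]]), 't': array([0.4879588 , 0.14860102, 1.13108093])} [0.17745084 1.00044384 0.71214707]
{'time': 0.1, 'q': array([-1.19389702e+00,  2.64692011e-01,  1.60522825e+00, -4.66102227e-05,
        1.27370348e+00, -3.68895782e-02]), 'joint_vel': array([-0.00231948, -0.00114656, -0.00307871, -0.00099896,  0.00078506,
       -0.00158786]), 'joint_torque': array([ 8.64370777e-04, -5.16706395e+01, -3.68589699e+01, -5.49777440e-05,
        6.31153991e-03,  1.37352913e-05]), 'tool_pos': array([ 0.27115377, -0.61742625,  0.23008192]), 'tcp_rot': array([-3.07263753e+00, -6.44962242e-01,  6.08368331e-04]), 'wrist_force': array([-0.45353977,  0.84578356, -0.61109244]), 'torque': array([-0.04540166, -0.0085895 ,  0.06510301]), 'width': 0.9990194396778742}
```

View pics/top0.png

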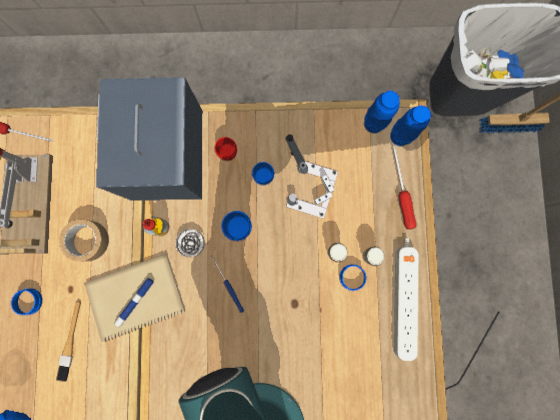

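View pics/side0.png

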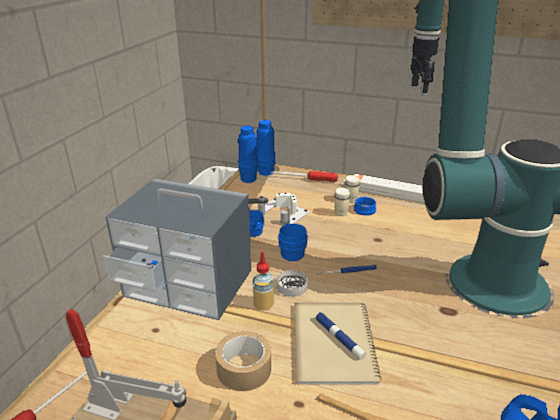

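Top view: the smaller blue cup is at about (263,173) and a larger decoy at (237,226). The nest is at (315,188) with its mouth to the left, and the strap is open up to (290,138). I'll zoom in on this area and measure.

```bash
python3 - <<'E'
from h import *
im=cv2.imread("pics/top0.png"); s=cv2.imread("pics/side0.png")
a=cv2.resize(im[115:250,215:350],(590,590),interpolation=cv2.INTER_CUBIC)
cv2.imwrite("pics/z.png",a)
c=cal("top")
hsv=cv2.cvtColor(im,cv2.COLOR_BGR2HSV)
m=cv2.inRange(hsv,(100,120,60),(125,255,255))
for k in cv2.findContours(m,cv2.RETR_EXTERNAL,cv2.CHAIN_APPROX_NONE)[0]:
    if cv2.contourArea(k)>150:
        (u,v),r=cv2.minEnclosingCircle(k); x,y,w,h=cv2.boundingRect(k)
        P=ray(c,u,v,.056); print((u,v),r,(x,y,w,h),P[:2],"diam",2*np.linalg.norm(ray(c,u+r,v,.056)-P))
E
```

```text
(15.0, 416.5) 15.207006454467773 (0, 410, 31, 10) [0.05630562 0.5461973 ] diam 0.06880613640436677
(26.216867446899414, 301.8132629394531) 15.547078132629395 (11, 289, 31, 26) [0.30809392 0.53594089] diam 0.07274915349549733
(352.5322570800781, 277.0215148925781) 13.161781311035156 (340, 265, 26, 26) [ 0.352385   -0.22201352] diam 0.06074617022959456
(236.0, 225.5) 15.008431434631348 (221, 211, 31, 30) [0.47670394 0.04743021] diam 0.0709008378054711
(262.6363525390625, 173.0454559326172) 11.145746231079102 (252, 162, 22, 23) [ 0.6014449  -0.01709065] diam 0.053427473039059356
(511.4854736328125, 122.68313598632812) 31.599674224853516 (480, 118, 64, 14) [ 0.71322361 -0.61963059] diam 0.1511916711065437
(410.2536315917969, 124.74637603759766) 24.400402069091797 (391, 106, 40, 40) [ 0.7133341  -0.37611175] diam 0.11750755075018778
(381.5, 111.0) 23.307823181152344 (365, 91, 35, 42) [ 0.74937685 -0.30847167] diam 0.11295884219787783
(511.0, 63.5) 17.414173126220703 (498, 50, 25, 28) [ 0.8635429  -0.63179872] diam 0.08493018461249988
```

View pics/z.png

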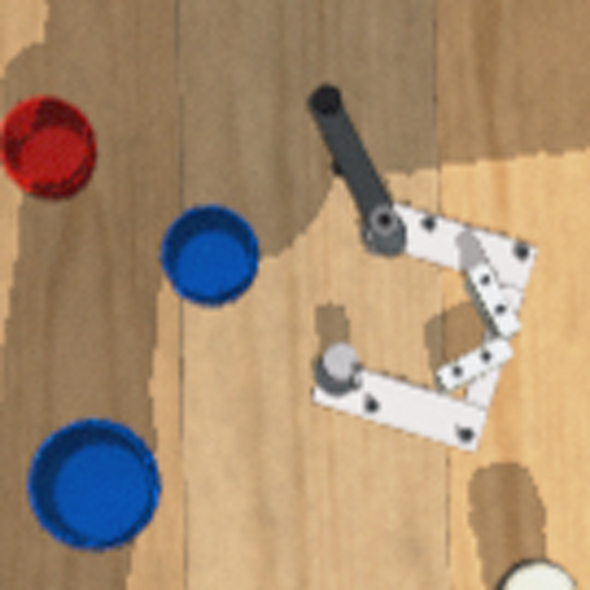

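```bash
python3 - <<'E'
from h import *
c=cal("top")
Z=lambda u,v,z:ray(c,(u+.5)/4.37-.5+215,(v+.5)/4.37-.5+115,z)
pv=Z(384,219,.05);kn=Z(325,100,.064);fp=Z(341,359,.036);cup=Z(210,254,.056)
print("pv",pv,"knob",kn,"fp",fp,"cup",cup,"knob-pv",np.linalg.norm((kn-pv)[:2]),"posts",np.linalg.norm((pv-fp)[:2]))
yh=(pv-fp)[:2];yh/=np.linalg.norm(yh);xh=np.array([yh[1],-yh[0]])
n=(pv+fp)[:2]/2
print("n",n,"xh",xh,"ang",np.degrees(np.arctan2(xh[1],xh[0])))
d=cup[:2]-n;print("cup in nest",d@xh,d@yh)
k=(kn-pv)[:2];print("strap",np.arctan2(-(k@xh),-(k@yh)))
print("home",n+.042*xh)
# frame corners z=.006
for p in [(536,247),(476,449),(313,400),(405,203)]:
    q=Z(*p,.006)[:2]-n;print(p,q@xh,q@yh)
print(Z(539,585,.072))
cw=bot.get_calibration("wrist");R=np.array(cw["R"]);o=-R.T@np.array(cw["t"]);print(cw["fov_y"],o,R)
from scipy.spatial.transform import Rotation as Ro
print(Ro.from_rotvec(bot.read_state()["tcp_rot"]).as_matrix())
E
```

```text
pv [ 0.62117921 -0.11332223  0.05      ] knob [ 0.68546298 -0.08186501  0.064     ] fp [ 0.54554831 -0.08824658  0.036     ] cup [ 0.60219335 -0.01717949  0.056     ] knob-pv 0.07156786612313823 posts 0.07967949438133166
n [ 0.58336376 -0.1007844 ] xh [-0.31470645 -0.94918905] ang -108.34309329959618
cup in nest -0.08528265842595542 -0.008438163054464641
strap 2.3663544229490387
home [ 0.57014609 -0.14065034]
(536, 247) 0.08728162385911391 0.05989485053511933
(476, 449) 0.08756926437798891 -0.062032869632386724
(313, 400) -0.00885684358070482 -0.06271647728235563
(405, 203) 0.007986024148493823 0.062411042216627924
[ 0.41827395 -0.18863353  0.072     ]
71.70412504601877 [ 0.34696342 -0.58465844  0.37230009] [[ 0.40128239 -0.91595315 -0.00150573]
 [-0.86755426 -0.38060493  0.3201398 ]
 [-0.29380615 -0.12716016 -0.94736912]]
[[ 9.15598467e-01  4.02093055e-01 -7.88957429e-04]
 [ 4.02093828e-01 -9.15596553e-01  1.87211703e-03]
 [ 3.03985543e-05 -2.03134240e-03 -9.99997936e-01]]
```

```bash
python3 - <<'E'
from h import *
t=cal("top");s=cal("side")
print("foot near edge",ray(t,202,198,0),ray(t,202,115,0))
im=cv2.imread("pics/top0.png");sd=cv2.imread("pics/side0.png")
a=cv2.resize(im[65:215,85:235],(600,600),interpolation=cv2.INTER_CUBIC)
b=cv2.resize(sd[165:325,95:265],(638,600),interpolation=cv2.INTER_CUBIC)
cv2.imwrite("pics/cab.png",cv2.resize(np.hstack([a,b]),(800,388)))
E
```

```text
foot near edge [0.55197603 0.13863558 0.        ] [0.76845078 0.13984964 0.        ]
```

View pics/cab.png

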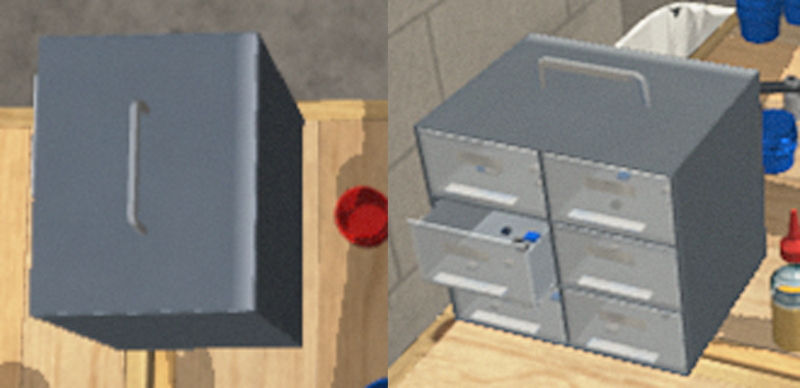

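Emit:
play_rows(series=[{"translation":[0.038,-0.03,-0.004],"spin":0},{"translation":[0.038,-0.03,-0.004],"spin":0},{"translation":[0.038,-0.03,-0.004],"spin":0},{"translation":[0.038,-0.03,-0.004],"spin":0},{"translation":[0.038,-0.03,-0.004],"spin":0}], jaw=-0.5)

```text
time: 0.6
tool_pos: [0.3853, -0.4023, 0.2509]
tcp_rot: [-3.074, -0.644, 0.0]
wrist_force: [1.2, -0.4, -0.2]
width: 0.253
```

Emit:
play_rows(series=[{"translation":[0.038,-0.03,0],"spin":0},{"translation":[0.038,-0.03,0],"spin":0},{"translation":[0.038,-0.03,0],"spin":0},{"translation":[0.038,-0.03,0],"spin":0},{"translation":[0.038,-0.03,0],"spin":0}])

```text
time: 1.1
tool_pos: [0.499, -0.1886, 0.251]
tcp_rot: [-3.075, -0.645, 0.0]
wrist_force: [1.1, 0.3, -0.1]
width: 0.247
```

Emit:
play_rows(series=[{"translation":[0.038,-0.03,0],"spin":0},{"translation":[0.038,-0.03,0],"spin":0},{"translation":[0.038,-0.03,0],"spin":0},{"translation":[0.038,-0.03,0],"spin":0},{"translation":[0.02,-0.016,0],"spin":0}])

```text
time: 1.6
tool_pos: [0.6024, 0.0067, 0.2507]
tcp_rot: [-3.073, -0.649, 0.0]
wrist_force: [0.5, -0.3, 0.0]
width: 0.247
```

Emit:
play_rows(series=[{"translation":[0,0,0],"spin":-1},{"translation":[0,0,0],"spin":-1},{"translation":[0,0,0],"spin":-1},{"translation":[0,0,0],"spin":-1},{"translation":[0,0,0],"spin":-1}])

```text
time: 2.1
tool_pos: [0.6011, 0.0033, 0.2506]
tcp_rot: [-2.859, -1.301, 0.002]
wrist_force: [-0.6, 0.3, 0.3]
width: 0.252
```

Emit:
play_rows(series=[{"translation":[0,0,0],"spin":-1},{"translation":[0,0,0],"spin":-1},{"translation":[0,0,0],"spin":-1},{"translation":[0,0,0],"spin":-1},{"translation":[0,0,0],"spin":-0.6}])

```text
time: 2.6
tool_pos: [0.6011, 0.0032, 0.2506]
tcp_rot: [-2.543, -1.843, 0.001]
wrist_force: [-0.9, 0.3, -0.8]
width: 0.252
```

```bash
cat >> h.py <<'E'
from scipy.spatial.transform import Rotation as Ro
def rel(target, deg=None):
    s=bot.read_state(); R=Ro.from_rotvec(s["tcp_rot"]).as_matrix()
    print("t",round(s["time"],2),"tcp",s["tool_pos"].round(4),"yaw",round(np.degrees(np.arctan2(R[1,0],R[0,0])),2),"F",s["wrist_force"].round(1),"w",round(s["width"],3))
    print("toolaxes delta",(R.T@(np.array(target)-s["tool_pos"])).round(4))
E
python3 - <<'E'
from h import *
rel([.62,.03,.25])
c=cal("wrist");im=bot.read_camera("wrist");np.save("c1.npy",np.array(c,dtype=object),allow_pickle=True);cv2.imwrite("pics/w1.png",im)
print(-c[3].T@c[4])
E
```

```text
t 2.6 tcp [0.6011 0.0032 0.2506] yaw 71.88 F [-0.9  0.3 -0.8] w 0.252
toolaxes delta [0.0314 0.0096 0.0006]
[0.62690289 0.08154931 0.39279   ]
```

View pics/w1.png

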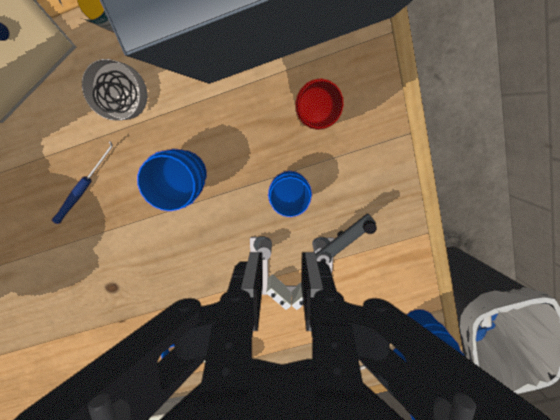

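Wrist view: cup rim at (290,194), free post top at about (262,243), strap pivot at about (321,250), knob at (370,227), and the red cup at (319,104). I'll upscale this and measure more accurately.

```bash
python3 - <<'E'
from h import *
im=cv2.imread("pics/w1.png"); cv2.imwrite("pics/w1z.png",cv2.resize(im[165:315,235:385],(600,600),interpolation=cv2.INTER_CUBIC))
c=tuple(np.load("c1.npy",allow_pickle=True))
m=cv2.inRange(cv2.cvtColor(im,cv2.COLOR_BGR2HSV),(100,120,40),(125,255,255))
for k in cv2.findContours(m,cv2.RETR_EXTERNAL,cv2.CHAIN_APPROX_NONE)[0]:
    if cv2.contourArea(k)>400:
        e=cv2.fitEllipse(k);print(e,ray(c,*e[0],.056),ray(c,*e[0],.03))
E
```

```text
((431.6726379394531, 325.5643615722656), (13.607787132263184, 74.68595886230469), 129.22308349609375) [ 0.73851964 -0.26149517  0.056     ] [ 0.74713639 -0.28797802  0.03      ]
((289.4918518066406, 193.73519897460938), (41.918697357177734, 44.27838897705078), 1.2992666959762573) [ 0.60581965 -0.01326477  0.056     ] [ 0.60419203 -0.02058437  0.03      ]
((171.222412109375, 178.9971466064453), (59.57342529296875, 68.40974426269531), 72.49836730957031) [0.47826008 0.04770582 0.056     ] [0.46678494 0.04509312 0.03      ]
```

View pics/w1z.png

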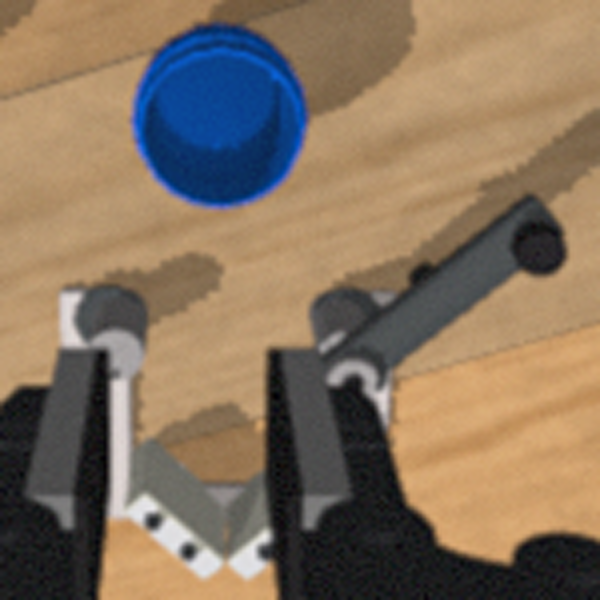

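```bash
python3 - <<'E'
from h import *
c=tuple(np.load("c1.npy",allow_pickle=True))
Z=lambda u,v,z:ray(c,(u+.5)/4-.5+235,(v+.5)/4-.5+165,z)
pv=Z(352,382,.05);kn=Z(540,247,.064);fp=Z(115,357,.036);cup=Z(220,127,.056);fb=Z(100,318,0.006)
print("pv",pv,"knob",kn,"fp",fp,"cup",cup,np.linalg.norm((kn-pv)[:2]),np.linalg.norm((pv-fp)[:2]))
t=cal("top");s=cal("side")
# top-cam triangulation check of cup rim
n=np.array([.58336,-.10078]);xh=np.array([-.3147,-.9492]);yh=-np.array([xh[1],-xh[0]])
yh=np.array([.9492,-.3147])
for nm,p in dict(pv=pv,kn=kn,fp=fp,cup=cup,V=Z(225,540,.04)).items():
    d=p[:2]-n;print(nm,(d@xh).round(4),(d@yh).round(4))
E
```

```text
pv [ 0.61942071 -0.11590343  0.05      ] knob [ 0.68674275 -0.08102728  0.064     ] fp [ 0.54455412 -0.08934212  0.036     ] cup [ 0.60496632 -0.01647242  0.056     ] 0.0758195413766757 0.0794387191848991
pv 0.003 0.039
kn -0.0513 0.0919
fp 0.0014 -0.0404
cup -0.0868 -0.006
V 0.0725 -0.0019
```

```bash
cat >> h.py <<'E'
N=np.array([.5828,-.1015]);A=np.radians(-109);XH=np.array([np.cos(A),np.sin(A)]);YH=np.array([-XH[1],XH[0]])
def W(x,y,z): return np.append(N+x*XH+y*YH,z)
def nest(p): d=np.array(p[:2])-N; return (d@XH).round(4),(d@YH).round(4)
E
python3 - <<'E'
from h import *
c=tuple(np.load("c1.npy",allow_pickle=True))
print("red",ray(c,319,104,.056),nest(ray(c,319,104,.056)), ray(cal("top"),226.5,149,.056))
print(W(-.134,-.008,.25)); rel(W(-.134,-.008,.25)); rel(W(-.134,-.008,.02)); print(-cal("wrist")[3].T@cal("wrist")[4])
E
```

```text
red [0.66733922 0.07369206 0.056     ] (np.float64(-0.1932), np.float64(0.0229)) [0.66235011 0.06952704 0.056     ]
[0.61886198 0.02780403 0.25      ]
t 2.65 tcp [0.6011 0.0032 0.2506] yaw 71.95 F [ 0.1  0.2 -0.1] w 0.248
toolaxes delta [0.0289 0.0093 0.0006]
t 2.65 tcp [0.6011 0.0032 0.2506] yaw 71.95 F [ 0.1  0.2 -0.1] w 0.248
toolaxes delta [0.029  0.0095 0.2306]
[0.62680931 0.08158033 0.39280207]
```

Emit:
play_rows(series=[{"translation":[0.029,0.01,0],"spin":0.2},{"translation":[0,0,0.04],"spin":0},{"translation":[0,0,0.04],"spin":0},{"translation":[0,0,0.04],"spin":0},{"translation":[0,0,0.03],"spin":0}])

```text
time: 3.15
tool_pos: [0.6183, 0.0276, 0.098]
tcp_rot: [-2.561, -1.815, 0.005]
wrist_force: [0.6, -0.0, -0.2]
width: 0.249
```

```bash
python3 - <<'E'
from h import *
rel(W(-.134,-.008,.02))
E
```

```text
t 3.15 tcp [0.6183 0.0276 0.098 ] yaw 70.65 F [ 0.6 -0.  -0.2] w 0.249
toolaxes delta [0.0005 0.0008 0.078 ]
```

Emit:
play_rows(series=[{"translation":[0,0.001,0.03],"spin":0},{"translation":[0,0,0.025],"spin":0},{"translation":[0,0,0.015],"spin":0},{"translation":[0,0,0.008],"spin":0},{"translation":[0,0,0],"spin":0}])

```text
time: 3.65
tool_pos: [0.6203, 0.0272, 0.0223]
tcp_rot: [-2.562, -1.817, 0.002]
wrist_force: [-0.5, 0.7, 0.5]
width: 0.251
```

Emit:
play_rows(series=[{"translation":[-0.004,0,0],"spin":0},{"translation":[-0.004,0,0],"spin":0},{"translation":[-0.004,0,0],"spin":0},{"translation":[-0.004,0,0],"spin":0},{"translation":[-0.004,0,0],"spin":0}])

```text
time: 4.15
tool_pos: [0.6147, 0.0079, 0.0239]
tcp_rot: [2.562, 1.817, 0.001]
wrist_force: [-0.7, 0.8, -0.0]
width: 0.249
```

```bash
python3 - <<'E'
from h import *
rel(W(-.134,-.008,.02)); c=cal("top")
im=bot.read_camera("top"); cv2.imwrite("pics/top1.png",im); cv2.imwrite("pics/top1z.png",cv2.resize(im[115:250,215:350],(540,540),interpolation=cv2.INTER_CUBIC))
E
```

```text
t 4.15 tcp [0.6147 0.0079 0.0239] yaw 70.69 F [-0.7  0.8 -0. ] w 0.249
toolaxes delta [ 0.0202 -0.0027  0.0039]
```

View pics/top1z.png

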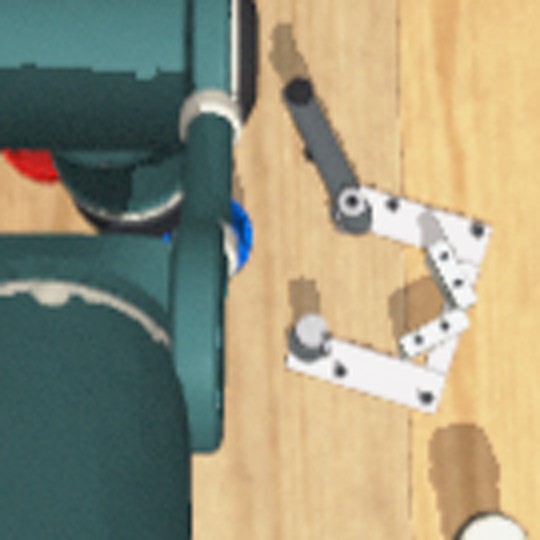

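Emit:
play_rows(series=[{"translation":[-0.006,0.001,0],"spin":0},{"translation":[-0.006,0.001,0],"spin":0},{"translation":[-0.006,0.001,0],"spin":0},{"translation":[-0.006,0.001,0],"spin":0},{"translation":[-0.006,0.001,0],"spin":0}])

```text
time: 4.7
tool_pos: [0.6092, -0.0222, 0.0233]
tcp_rot: [-2.562, -1.818, 0.0]
wrist_force: [1.3, -0.1, 1.6]
width: 0.249
```

```bash
python3 - <<'E'
from h import *
rel(W(-.085,0,.02)); c=cal("wrist"); np.save("c2.npy",np.array(c,dtype=object),allow_pickle=True)
im=bot.read_camera("wrist"); cv2.imwrite("pics/w2.png",im); cv2.imwrite("pics/w2z.png",im[120:420,80:480])
E
```

```text
t 4.7 tcp [ 0.6092 -0.0222  0.0233] yaw 70.7 F [ 1.3 -0.1  1.6] w 0.249
toolaxes delta [0.0015 0.0009 0.0033]
```

View pics/w2.png

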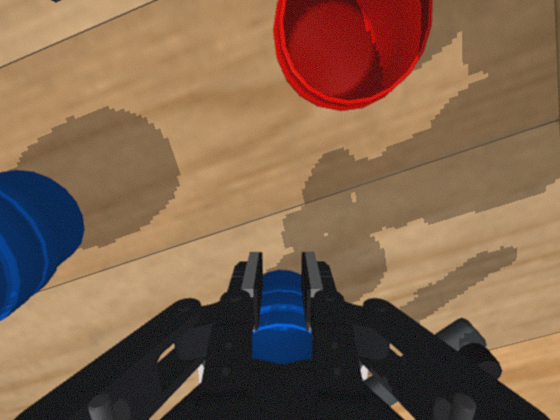

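```bash
cat > top.py <<'E'
from h import *
from scipy.optimize import least_squares
def cupfit(im,c):
    m=cv2.inRange(cv2.cvtColor(im,cv2.COLOR_BGR2HSV),(100,120,60),(125,255,255)); m[:,:215]=0;m[:,345:]=0;m[:115]=0;m[250:]=0
    k=max(cv2.findContours(m,cv2.RETR_EXTERNAL,cv2.CHAIN_APPROX_NONE)[0],key=len)[:,0]
    P=np.array([ray(c,u,v,.056)[:2] for u,v in k.astype(float)])
    return k,P
if __name__=="__main__":
    c=cal("top"); im=bot.read_camera("top"); cv2.imwrite("pics/top2.png",im)
    k,P=cupfit(im,c); print(cv2.boundingRect(k),len(k))
    # keep points facing the nest or outer sides
    f=lambda q:np.linalg.norm(P-q,axis=1)-.0277
    r=least_squares(f,P.mean(0),loss="soft_l1",f_scale=.001); print("cup",r.x,nest(r.x),np.abs(r.fun).round(4).max())
    print("tcp",nest(bot.read_state()["tool_pos"]))
    cv2.imwrite("pics/top2z.png",cv2.resize(im[125:225,245:345],(700,700)[:2] if 0 else (600,600),interpolation=cv2.INTER_CUBIC))
E
python3 top.py
```

```text
(268, 169, 11, 11) 28
cup [ 0.58051314 -0.06274007] (np.float64(-0.0359), np.float64(-0.0148)) 0.0095
tcp (np.float64(-0.0831), np.float64(-0.0009))
```

View pics/top2z.png

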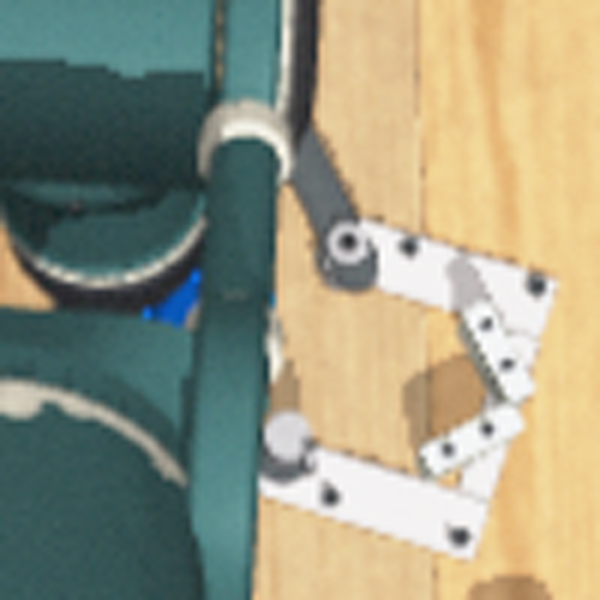

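Emit:
play_rows(series=[{"translation":[-0.006,0.001,0],"spin":-0.05},{"translation":[-0.006,0,0],"spin":0},{"translation":[-0.006,0,0],"spin":0},{"translation":[-0.006,0,0],"spin":0},{"translation":[-0.006,0,0],"spin":0}])

```text
time: 5.3
tool_pos: [0.6001, -0.0508, 0.0232]
tcp_rot: [-2.558, -1.823, 0.0]
wrist_force: [1.2, 0.0, 0.7]
width: 0.247
```

```bash
python3 - <<'E'
from h import *
rel(W(-.053,0,.02)); c=cal("wrist")
im=bot.read_camera("wrist"); cv2.imwrite("pics/w3.png",im); cv2.imwrite("pics/w3z.png",cv2.resize(im[220:420,170:437],(800,600),interpolation=cv2.INTER_CUBIC))
E
```

```text
t 5.3 tcp [ 0.6001 -0.0508  0.0232] yaw 70.96 F [1.2 0.  0.7] w 0.247
toolaxes delta [-0.0006  0.0001  0.0032]
```

View pics/w3z.png

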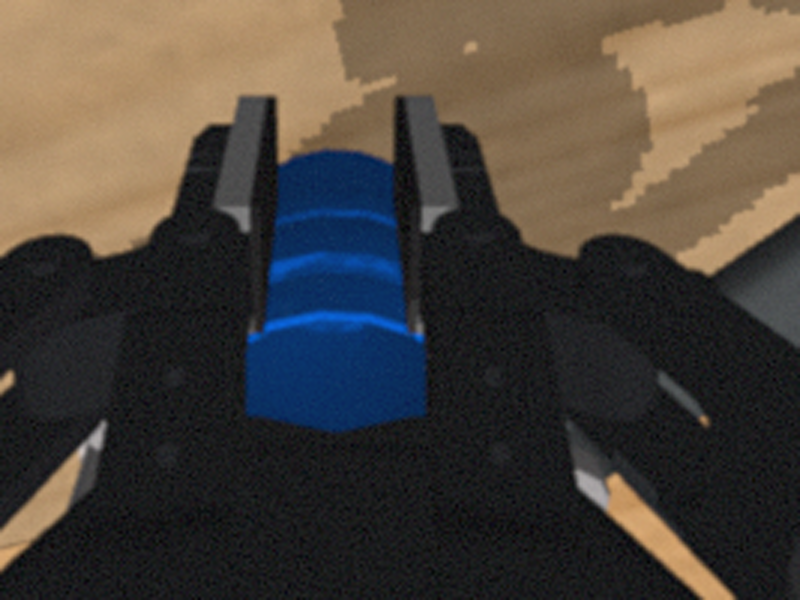

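Emit:
play_rows(series=[{"translation":[-0.004,0,0],"spin":0},{"translation":[-0.004,0,0],"spin":0},{"translation":[-0.004,0,0],"spin":0},{"translation":[-0.004,0,0],"spin":0},{"translation":[-0.004,0,0],"spin":0}])

```text
time: 5.85
tool_pos: [0.5928, -0.068, 0.0231]
tcp_rot: [-2.556, -1.821, 0.001]
wrist_force: [-1.5, 4.9, 2.5]
width: 0.251
```

Emit:
play_rows(series=[{"translation":[-0.003,0,0],"spin":0},{"translation":[-0.003,0,0],"spin":0},{"translation":[-0.003,0,0],"spin":0},{"translation":[-0.003,0,0],"spin":0},{"translation":[-0.003,0,0],"spin":0}])

```text
time: 6.35
tool_pos: [0.5892, -0.084, 0.0234]
tcp_rot: [2.558, 1.823, 0.0]
wrist_force: [0.3, -0.5, -0.7]
width: 0.253
```

```bash
cat > look.py <<'E'
from h import *
rel(W(.005,0,.02)); print("tcp nest",nest(bot.read_state()["tool_pos"]))
im=bot.read_camera("wrist"); 
m=cv2.inRange(cv2.cvtColor(im,cv2.COLOR_BGR2HSV),(100,120,40),(125,255,255)); m[:250]=0
k=max(cv2.findContours(m,cv2.RETR_EXTERNAL,cv2.CHAIN_APPROX_NONE)[0],key=cv2.contourArea); print("cup box",cv2.boundingRect(k),"foot apex cols",k[k[:,0,1]<=k[:,0,1].min()+1][:,0,0].mean())
E
python3 look.py
```

```text
t 6.35 tcp [ 0.5892 -0.084   0.0234] yaw 70.95 F [ 0.3 -0.5 -0.7] w 0.253
toolaxes delta [-0.0236 -0.0003  0.0034]
tcp nest (np.float64(-0.0186), np.float64(0.0004))
cup box (251, 270, 62, 95) foot apex cols 282.0
```

Emit:
play_rows(series=[{"translation":[-0.004,0,0],"spin":0},{"translation":[-0.004,0,0],"spin":0},{"translation":[-0.004,0,0],"spin":0},{"translation":[-0.003,0,0],"spin":0},{"translation":[-0.003,0,0],"spin":0}])

```text
time: 6.9
tool_pos: [0.583, -0.1007, 0.0233]
tcp_rot: [2.558, 1.823, 0.0]
wrist_force: [-0.1, 0.2, 0.6]
width: 0.251
```

Emit:
play_rows(series=[{"translation":[-0.002,0,0],"spin":0},{"translation":[-0.001,0,0],"spin":0},{"translation":[-0.001,0,0],"spin":0}])

```text
time: 7.2
tool_pos: [0.5818, -0.1042, 0.0233]
tcp_rot: [-2.558, -1.823, -0.0]
wrist_force: [0.9, 0.1, -0.4]
width: 0.246
```

```bash
python3 look.py
```

```text
t 7.2 tcp [ 0.5818 -0.1042  0.0233] yaw 70.96 F [ 0.9  0.1 -0.4] w 0.246
toolaxes delta [-0.0021  0.      0.0033]
tcp nest (np.float64(0.0029), np.float64(-0.0))
cup box (251, 270, 62, 95) foot apex cols 282.0
```

Advance 1 mm at a time until contact force appears.

Emit:
play_rows(series=[{"translation":[-0.001,0,0],"spin":0},{"translation":[-0.001,0,0],"spin":0}])

```text
time: 7.45
tool_pos: [0.5812, -0.1061, 0.0233]
tcp_rot: [-2.558, -1.824, -0.0]
wrist_force: [0.1, 0.6, 0.1]
width: 0.25
```

Emit:
play_rows(series=[{"translation":[-0.001,0,0],"spin":0}])

```text
time: 7.55
tool_pos: [0.5808, -0.1069, 0.0233]
tcp_rot: [-2.558, -1.823, -0.0]
wrist_force: [0.1, 4.0, 1.4]
width: 0.251
```

Emit:
play_rows(series=[{"translation":[-0.001,0,0],"spin":0}])

```text
time: 7.65
tool_pos: [0.5805, -0.107, 0.0234]
tcp_rot: [-2.558, -1.822, -0.002]
wrist_force: [0.4, 7.1, 1.9]
width: 0.249
```

Emit:
play_rows(series=[{"translation":[0.005,0,0],"spin":0},{"translation":[0.012,0,0],"spin":0},{"translation":[0.015,0,0],"spin":0},{"translation":[0.02,0,0],"spin":0},{"translation":[0.02,0,0],"spin":0}])

```text
time: 8.15
tool_pos: [0.6045, -0.0385, 0.0233]
tcp_rot: [2.558, 1.823, 0.0]
wrist_force: [-0.2, 0.8, 0.4]
width: 0.247
```

Emit:
play_rows(series=[{"translation":[0,0,-0.03],"spin":0},{"translation":[0,0,-0.05],"spin":0},{"translation":[0,0,-0.05],"spin":0},{"translation":[0,0,-0.05],"spin":0},{"translation":[0,0,-0.03],"spin":0}], jaw=-1)

```text
time: 8.65
tool_pos: [0.6061, -0.0389, 0.2386]
tcp_rot: [2.554, 1.822, 0.008]
wrist_force: [1.0, 0.2, 0.2]
width: -0.001
```

```bash
python3 - <<'E'
from h import *
rel(W(-.010,.107,.12)); c=cal("wrist"); np.save("c4.npy",np.array(c,dtype=object),allow_pickle=True)
im=bot.read_camera("wrist"); cv2.imwrite("pics/w4.png",im)
k=bot.read_camera("top"); cv2.imwrite("pics/top4.png",k)
cv2.imwrite("pics/m4.png",np.hstack([cv2.resize(im[150:420,130:480],(467,360)),cv2.resize(k[110:230,235:346],(333,360),interpolation=cv2.INTER_CUBIC)]))
E
```

```text
t 8.65 tcp [ 0.6061 -0.0389  0.2386] yaw 71.02 F [1.  0.2 0.2] w -0.001
toolaxes delta [-0.0569  0.1046  0.1192]
```

View pics/m4.png

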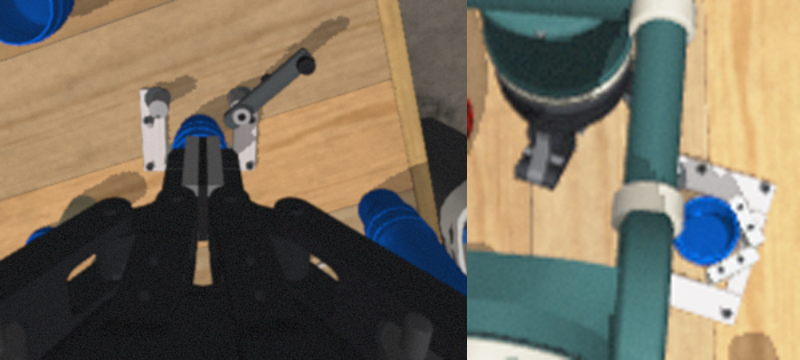

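```bash
python3 - <<'E'
from h import *
c=tuple(np.load("c4.npy",allow_pickle=True))
p=nest(ray(c,309.9,238.5,.05));k=nest(ray(c,359.4,198.7,.064));print(p,k)
t=np.arctan2(-(k[0]-p[0]),-(k[1]-p[1]));print("t",t)
pv=np.array([0,.0395]);o=None
for t in [2.37,2.1,1.8,1.5,1.2,.9,.6,.3,.1,0]:
    u=np.array([-np.sin(t),-np.cos(t)]);n=np.array([-np.cos(t),np.sin(t)])
    q=pv+.056*u+(9+11*abs(np.cos(t))+15*abs(np.sin(t)))/1000*n
    d=q-o if o is not None else q*0;o=q
    print(t,q.round(4),"tool dx,dy",(-d[0]).round(4),d[1].round(4))
E
```

```text
(np.float64(0.0034), np.float64(0.0385)) (np.float64(-0.0526), np.float64(0.0919))
t 2.3324329668566843
2.37 [-0.0194  0.0987] tool dx,dy 0.0 0.0
2.1 [-0.0345  0.0915] tool dx,dy 0.015 -0.0072
1.8 [-0.0486  0.0776] tool dx,dy 0.0141 -0.0139
1.5 [-0.0576  0.0602] tool dx,dy 0.009 -0.0174
1.2 [-0.062   0.0443] tool dx,dy 0.0044 -0.0159
0.9 [-0.061   0.0263] tool dx,dy -0.001 -0.018
0.6 [-0.0535  0.0083] tool dx,dy -0.0075 -0.018
0.3 [-0.0394 -0.0069] tool dx,dy -0.0141 -0.0152
0.1 [-0.0269 -0.0141] tool dx,dy -0.0125 -0.0072
0 [-0.02   -0.0165] tool dx,dy -0.0069 -0.0024
```

Emit:
play_rows(series=[{"translation":[-0.019,0.035,0.02],"spin":0},{"translation":[-0.019,0.035,0.02],"spin":0},{"translation":[-0.019,0.035,0.02],"spin":0},{"translation":[0,0,0.04],"spin":0},{"translation":[0,0,0],"spin":0}])

```text
time: 9.25
tool_pos: [0.6797, -0.1269, 0.1244]
tcp_rot: [-2.55, -1.816, 0.015]
wrist_force: [-2.8, 0.9, 0.1]
width: 0.002
```

Emit:
play_rows(series=[{"translation":[0,0,0],"spin":0}])

```text
time: 9.35
tool_pos: [0.6828, -0.1268, 0.1308]
tcp_rot: [-2.554, -1.822, 0.006]
wrist_force: [0.4, -0.2, 0.5]
width: 0.001
```

```bash
python3 - <<'E'
from h import *
rel(W(-.010,.107,.04)); print(nest(bot.read_state()["tool_pos"]))
E
```

```text
t 9.35 tcp [ 0.6828 -0.1268  0.1308] yaw 70.99 F [ 0.4 -0.2  0.5] w 0.001
toolaxes delta [0.0014 0.0047 0.0908]
(np.float64(-0.0086), np.float64(0.1028))
```

Emit:
play_rows(series=[{"translation":[0,0.004,0.03],"spin":0},{"translation":[0,0,0.03],"spin":0},{"translation":[0,0,0.02],"spin":0},{"translation":[0,0,0.011],"spin":0},{"translation":[0,0,0],"spin":0}])

```text
time: 9.85
tool_pos: [0.688, -0.1284, 0.0423]
tcp_rot: [-2.557, -1.824, 0.001]
wrist_force: [-0.4, -0.4, -0.6]
width: -0.005
```

Emit:
play_rows(series=[{"translation":[0.006,-0.004,0],"spin":0},{"translation":[0.005,-0.004,0],"spin":0},{"translation":[0.008,-0.004,0],"spin":0},{"translation":[0.007,-0.003,0],"spin":0},{"translation":[0.007,-0.007,0],"spin":0}])

```text
time: 10.35
tool_pos: [0.6791, -0.0905, 0.0432]
tcp_rot: [2.557, 1.823, 0.002]
wrist_force: [0.1, -0.5, 1.0]
width: -0.005
```

```bash
cat > st.py <<'E'
from h import *
rel(W(-.0486,.0776,.04)); print(nest(bot.read_state()["tool_pos"]))
c=cal("top"); im=bot.read_camera("top"); cv2.imwrite("pics/top_s.png",im)
E
python3 st.py
```

```text
t 10.35 tcp [ 0.6791 -0.0905  0.0432] yaw 70.98 F [ 0.1 -0.5  1. ] w -0.005
toolaxes delta [ 0.0068 -0.0099  0.0031]
(np.float64(-0.0418), np.float64(0.0875))
```

Emit:
play_rows(series=[{"translation":[0.007,-0.01,0.004],"spin":0},{"translation":[0.005,-0.008,0],"spin":0},{"translation":[0.004,-0.009,0],"spin":0},{"translation":[0.002,-0.008,0],"spin":0},{"translation":[0.002,-0.008,0],"spin":0}])

```text
time: 10.9
tool_pos: [0.6462, -0.0589, 0.0412]
tcp_rot: [2.553, 1.821, 0.005]
wrist_force: [-0.0, -4.9, 9.3]
width: -0.001
```

```bash
python3 - <<'E'
from h import *
rel(W(-.062,.0443,.04))
im=bot.read_camera("wrist");k=bot.read_camera("side")
cv2.imwrite("pics/m5.png",np.hstack([cv2.resize(im[150:420,130:480],(467,360)),cv2.resize(k[150:250,220:312],(333,360),interpolation=cv2.INTER_CUBIC)]))
E
```

```text
t 10.9 tcp [ 0.6462 -0.0589  0.0412] yaw 71.0 F [-0.  -4.9  9.3] w -0.001
toolaxes delta [ 0.001  -0.0018  0.0011]
```

View pics/m5.png

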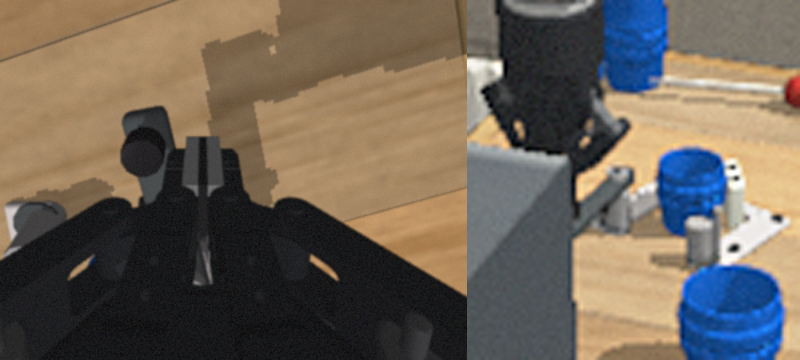

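Emit:
play_rows(series=[{"translation":[-0.002,0,-0.004],"spin":0},{"translation":[-0.003,-0.007,0],"spin":0},{"translation":[-0.003,-0.008,0],"spin":0},{"translation":[-0.003,-0.008,0],"spin":0},{"translation":[-0.003,-0.008,0],"spin":0}])

```text
time: 11.5
tool_pos: [0.609, -0.0612, 0.0417]
tcp_rot: [-2.558, -1.823, 0.001]
wrist_force: [1.7, -1.3, -0.2]
width: 0.002
```

```bash
cat > st2.py <<'E'
from h import *
rel(W(-.020,-.0085,.043)); print(nest(bot.read_state()["tool_pos"]))
E
python3 st2.py
```

```text
t 11.5 tcp [ 0.609  -0.0612  0.0417] yaw 70.97 F [ 1.7 -1.3 -0.2] w 0.002
toolaxes delta [-0.0267 -0.0201 -0.0013]
(np.float64(-0.0467), np.float64(0.0116))
```

Emit:
play_rows(series=[{"translation":[-0.005,-0.006,0],"spin":0},{"translation":[-0.005,-0.005,0],"spin":0},{"translation":[-0.005,-0.004,0],"spin":0},{"translation":[-0.004,-0.002,0],"spin":0},{"translation":[-0.003,-0.002,0],"spin":0}])

```text
time: 12.0
tool_pos: [0.5849, -0.0761, 0.0422]
tcp_rot: [-2.558, -1.823, 0.0]
wrist_force: [0.1, 0.6, -0.9]
width: 0.0
```

Emit:
play_rows(series=[{"translation":[-0.002,0,0],"spin":0},{"translation":[-0.001,0,0],"spin":0}])

```text
time: 12.2
tool_pos: [0.5837, -0.0787, 0.0421]
tcp_rot: [-2.558, -1.822, 0.001]
wrist_force: [-0.7, 2.0, -0.2]
width: 0.0
```

```bash
python3 st2.py
```

```text
t 12.2 tcp [ 0.5837 -0.0787  0.0421] yaw 70.94 F [-0.7  2.  -0.2] w 0.0
toolaxes delta [-0.0019 -0.0019 -0.0009]
(np.float64(-0.0219), np.float64(-0.0066))
```

Push 1 mm steps until the hard stop shows in the force.

Emit:
play_rows(series=[{"translation":[-0.001,-0.001,0],"spin":0},{"translation":[-0.001,0,0],"spin":0}])

```text
time: 12.4
tool_pos: [0.5827, -0.0801, 0.0422]
tcp_rot: [-2.558, -1.823, 0.0]
wrist_force: [0.3, 0.9, 0.3]
width: 0.0
```

Emit:
play_rows(series=[{"translation":[-0.001,0,0],"spin":0}])

```text
time: 12.5
tool_pos: [0.5824, -0.0807, 0.0422]
tcp_rot: [-2.558, -1.823, -0.001]
wrist_force: [1.5, 5.1, -0.3]
width: 0.0
```

Emit:
play_rows(series=[{"translation":[-0.001,0,0],"spin":0}])

```text
time: 12.6
tool_pos: [0.5823, -0.0808, 0.0422]
tcp_rot: [-2.558, -1.821, -0.003]
wrist_force: [1.6, 8.3, 0.1]
width: 0.002
```

Emit:
play_rows(series=[{"translation":[-0.002,0,0],"spin":0},{"translation":[0,0,0],"spin":0}])

```text
time: 12.8
tool_pos: [0.5823, -0.081, 0.0423]
tcp_rot: [-2.557, -1.82, -0.007]
wrist_force: [4.0, 12.2, -1.7]
width: 0.003
```

Emit:
play_rows(series=[{"translation":[0.012,0,0],"spin":0},{"translation":[0.02,0,-0.02],"spin":0},{"translation":[0,0,-0.05],"spin":0},{"translation":[0,0,-0.05],"spin":0},{"translation":[0,0,-0.05],"spin":0}])

```text
time: 13.3
tool_pos: [0.5914, -0.0537, 0.2137]
tcp_rot: [2.558, 1.824, -0.002]
wrist_force: [0.5, -0.2, 0.3]
width: -0.0
```

Emit:
play_rows(series=[{"translation":[0.02,-0.045,0],"spin":0},{"translation":[0.02,-0.045,0],"spin":0},{"translation":[0.02,-0.045,0],"spin":0},{"translation":[0.02,-0.03,0],"spin":0},{"translation":[0,0,0],"spin":0}])

```text
time: 13.8
tool_pos: [0.4591, 0.078, 0.2122]
tcp_rot: [-2.554, -1.828, 0.001]
wrist_force: [0.3, -0.1, 0.4]
width: 0.001
```

```bash
python3 - <<'E'
from h import *
rel(W(0,0,.2)); k=bot.read_camera("side")
im=bot.read_camera("top"); cv2.imwrite("pics/top9.png",im)
cv2.imwrite("pics/m9.png",np.hstack([cv2.resize(im[115:250,215:350],(400,400),interpolation=cv2.INTER_CUBIC),cv2.resize(k[160:260,230:330],(400,400),interpolation=cv2.INTER_CUBIC)]))
E
```

```text
t 13.8 tcp [0.4591 0.078  0.2122] yaw 71.17 F [ 0.3 -0.1  0.4] w 0.001
toolaxes delta [-0.1299  0.175   0.0121]
```

The picture limit is reached, so I'll check numerically.

```bash
python3 - <<'E'
from h import *
from top import cupfit
c=cal("top"); im=cv2.imread("pics/top9.png"); old=cv2.imread("pics/top0.png")
hsv=cv2.cvtColor(im,cv2.COLOR_BGR2HSV)
m=cv2.inRange(hsv,(100,120,60),(125,255,255))
h=proj(c,W(.042,0,.056)); print("expected rim centre",h)
for k in cv2.findContours(m,cv2.RETR_EXTERNAL,cv2.CHAIN_APPROX_NONE)[0]:
    (u,v),r=cv2.minEnclosingCircle(k)
    if abs(u-h[0])<25 and abs(v-h[1])<25 and cv2.contourArea(k)>60: print("blue",u,v,r,cv2.boundingRect(k),nest(ray(c,u,v,.056)))
kn=proj(c,W(0,-.0345,.064)); print("expected knob",kn)
g=cv2.cvtColor(im,cv2.COLOR_BGR2GRAY)
d=((g<75)&(hsv[:,:,1]<110)).astype(np.uint8)
M=np.zeros_like(d);cv2.circle(M,(298,183),28,1,-1);n,l,s,ce=cv2.connectedComponentsWithStats(d*M)
for i in range(1,n):
    if s[i,4]>8: print("dark",s[i],ce[i])
pts=np.argwhere(d*M>0)[:,::-1].astype(float)
b=np.array([nest(ray(c,*p,.05)) for p in pts]); L=[q for q in b if abs(q[0])<.02 and -.05<q[1]<.035]
vx=cv2.fitLine(np.array(L,np.float32),cv2.DIST_HUBER,0,.01,.01).ravel();print("strap line in nest (dir, pt)",vx, "angle deg from y",np.degrees(np.arctan2(vx[0],vx[1])))
for q in [(285,205)]: print(im[183,290:304].tolist())
# bystanders: changed pixels outside
df=cv2.absdiff(im,old).max(2)>60; print([(n_,int(df[v-12:v+12,u-12:u+12].sum())) for n_,u,v in [("red",226,149),("ring",352,277),("ca",338,253),("cb",375,256),("big",237,226),("tin",190,242),("grease",155,226),("bA",382,112),("bB",410,125)]])
E
```

```text
expected rim centre (np.float64(314.8672893102962), np.float64(185.34804317099872))
blue 314.03521728515625 186.17605590820312 11.322696685791016 (303, 175, 23, 23) (np.float64(0.0407), np.float64(-0.0025))
expected knob (np.float64(293.7557017163798), np.float64(193.1012505035998))
dark [290 187   7  11  52] [293.38461538 192.75      ]
strap line in nest (dir, pt) [ 1.8757455e-01  9.8225039e-01 -1.4999998e-04 -2.7659999e-02] angle deg from y 10.811271
[[99, 132, 158], [107, 139, 164], [99, 130, 155], [82, 95, 103], [93, 93, 90], [100, 97, 92], [105, 103, 97], [107, 101, 98], [105, 104, 97], [101, 97, 93], [101, 98, 93], [64, 61, 61], [70, 80, 92], [114, 109, 108]]
[('red', 140), ('ring', 0), ('ca', 0), ('cb', 0), ('big', 59), ('tin', 290), ('grease', 504), ('bA', 55), ('bB', 164)]
```

```bash
python3 - <<'E'
from h import *
for f in("top0","top9"):
    im=cv2.imread(f"pics/{f}.png");h=cv2.cvtColor(im,cv2.COLOR_BGR2HSV)
    b=cv2.inRange(h,(100,120,60),(125,255,255));r=cv2.inRange(h,(0,150,60),(8,255,255))
    def box(m,u,v,w=28):
        p=np.argwhere(m[v-w:v+w,u-w:u+w]>0); return (p.min(0)[::-1]+(u-w,v-w)).tolist(),(p.max(0)[::-1]+(u-w,v-w)).tolist(),len(p)
    print(f,"red",box(r,226,149,18),"bottles",box(b,396,117,32),"big",box(b,237,226,20))
E
python3 -c "
from workcell import bot
print(bot.read_state()['time']);print(bot.finish_job())"
```

```text
top0 red ([214, 137], [236, 160], 373) bottles ([365, 91], [427, 145], 1925) big ([221, 211], [251, 240], 693)
top9 red ([214, 137], [236, 160], 389) bottles ([365, 91], [427, 145], 1937) big ([222, 211], [251, 240], 697)
13.9
the job is handed in; nothing more can be done
None
```

The blue cup is in the nest's V with the strap pushed shut behind it. I handed the job in at 13.9 s. I pushed the cup along the bench with both fingertips, partly open but never gripping it. It went between the posts until it stopped against the V at about 7 N. I then backed off and swung the strap round to its hard stop, pressing with about 12 N at the end.

**Last checks, from the top camera:**
- **Cup:** its rim was within about 1.5 mm along the nest and 2.5 mm across of home, which is about what the measurement can resolve.
- **Strap:** its knob was within half a pixel (about 1–2 mm) of the shut position.
- **Bystanders:** the red cup, the larger blue cup and the two bottles had not moved. The ring and cartridges showed no change.

**What disagreed or was not checked:**
- **Strap line fit:** a rough fit of the strap's dark pixels gave about 11° from shut. It only used part of the strap and knob, so I trusted the knob position and the hard-stop force instead.
- **Tin and grease bottle:** many pixels changed around them, probably from the arm standing over that area. I did not check their positions separately, but the arm never worked near them at bench height.
- **Final picture:** the 12-picture limit meant I could not view it, so these final checks are by numbers only.
- **Contact on the way:** there was a brief 9 N upward contact, probably a finger touching the strap's knob. I raised the tool and the contact cleared.

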